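# Stand the spent water-purifier cartridges in their drip cups

## Robot

A 6-joint arm with a two-finger parallel gripper is mounted at the origin on the work surface. World frame = base frame: x ahead of the robot, y to its left, z up, the work surface at z = 0. Lengths are in m, angles in degrees, forces in N, time in s.
With the tool pointing down it reaches from about 0.4 to 0.825 m from the base axis. Payload 7 kg.
Tool frame: the origin (TCP) lies midway between the tips of the shut fingers; the grasp point (between the pads) lies 19 mm behind it (hold_point_z is the distance from the TCP to the grasp point, in m); z points along the fingers, y is the line along which they close (so a half turn about z gives the same grasp; the last joint's range is limited). The gripper opens to 88 mm and grips with 3 to 60 N. Pads are 19 mm wide; open, the fingers measure 130 mm over their backs; the gripper's body (78 mm by 193 mm) begins 47 mm behind the grasp point.
Start: joints at [85.319, 20.546, 0.682, 0, -70.136, -16.507], TCP at [0.244, 0.629, 0.227] pointing down, gripper open.
Joint ranges: [-176.03, 176.03], [-82.01, 121.73], [-58.28, 71.71], [-173.87, 95.51], [-174.79, -0.11], [-173.66, 173.66]. Speed limits (degrees/s): [136.94, 136.94, 172.46, 180, 180, 180].

## Interface

Orientations are given as [roll, pitch, yaw] about the fixed x, y, z axes, in that order (R = Rz(yaw) Ry(pitch) Rx(roll)).
In Python, from plant import get_state, capture, close_job, hold_point_z gives the robot as it stands.
- The arm moves only by the shell command python3 -m inch 'ROWS' [FORCE]. ROWS is text: rows parted by semicolons, each of 5 numbers parted by spaces: the shift along the tool's x, y, z normalised to -1 to 1, where 1 is 0.15 m, then the turn about the tool's z normalised to -1 to 1, where 1 is 360 degrees, then the opening, from 0 (shut) to 1 (fully open). In form: tx ty tz spin grip; .... A call has exactly 8 rows; each row shifts and turns the commanded pose from where the row before left it, along the tool's axes as they then stand; what a row does not reach is not made up. A row lasts 1/8 s, in which the tool goes at most 62.5 mm and 10.7 degrees, less where a joint would pass 70% of its speed; a pose out of reach is approached as far as the arm can. A call with a number of a shift or a turn outside -1 to 1 is refused whole. A call with a gripper value outside its range is refused whole. The fingers move at their own pace and stop on an object; FORCE is the grip in N (left out, the last holds). Time passes only in rows, so rows that do not move let the fingers close, or fill a call up. It gives the time, the measured TCP pose, the force, the opening and the grip force at its end, in the units of the state.
- get_state(): the state, without advancing time (a new reading comes with each control period).
- capture(name): name is "scene" or "top" or "wrist"; returns a dict with "color" (420x560x3 uint8, blue, green, red), "mtx" (3x3 intrinsics, pixels), "R" (3x3) and "t" (3): a world point X has camera coordinates R X + t. Camera axes: x right, y down, z forward; pixel columns grow to the right and rows downward; lengths in m; the calibration is good to about 2 mm. A picture is of the moment at which its call begins. There is no depth.
- close_job(): hands the job in; it is judged then, once.
The state is a dict: "time_s": time; "joints": joint angles; "qd": joint speeds; "joint_torque": joint torques, N m; "tcp_pos": TCP position; "eef_rot": TCP orientation; "contact_force": force on the tool from outside, world axes, zero at the start; "moment": the same for the moment, N m; "gripper_width": finger opening in m; "gripper_force": force on a finger pad.
Only numpy, scipy, OpenCV 4.12 (cv2) and the standard library are available. Lean on these libraries where they do the work, as an engineer would, in place of code of your own. Each camera call takes 0.05 s, during which the arm holds its last target. There are 200 camera calls.

## Task

Three of the white filter cartridges on the bench are spent: they are the ones with a bare nozzle on top. One after another, stand each upright in the steel drip cup made for its size (large in large, medium in medium, small in small), set down on the cup's floor and let go, not dropped. Leave the two new cartridges, which still wear flat shipping caps, and the beaker and amber jar standing where they are.

Things in the scene. Friction and masses are not known exactly. Their poses are not given: they have to be found in the camera images.
- spent_large: the large spent filter cartridge, loose, standing upright: a smooth white plastic cylinder 62 mm in diameter and 85 mm tall, with a bare grey nozzle (14 mm in diameter, 16 mm tall) on the middle of its top, so 101 mm in all; 260 g give or take 40 percent. Origin: centre of its underside; z up along its axis; its yaw means nothing
- spent_medium: the medium spent filter cartridge, loose, standing upright: a smooth white plastic cylinder 46 mm in diameter and 85 mm tall, with a bare grey nozzle (14 mm in diameter, 16 mm tall) on the middle of its top, so 101 mm in all; 160 g give or take 40 percent. Origin: centre of its underside; z up along its axis; its yaw means nothing
- spent_small: the small spent filter cartridge, loose, standing upright: a smooth white plastic cylinder 30 mm in diameter and 85 mm tall, with a bare grey nozzle (14 mm in diameter, 16 mm tall) on the middle of its top, so 101 mm in all; 80 g give or take 40 percent. Origin: centre of its underside; z up along its axis; its yaw means nothing
- cup_large: the large drip cup, fixed to the bench: an open round stainless-steel cup 86 mm in outside and 80 mm in inside diameter, 24 mm tall, its inner floor 6 mm above the bench; it belongs to the large cartridge (62 mm). Origin: centre of its underside; z up; its yaw means nothing
- cup_medium: the medium drip cup, fixed to the bench: an open round stainless-steel cup 70 mm in outside and 64 mm in inside diameter, 24 mm tall, its inner floor 6 mm above the bench; it belongs to the medium cartridge (46 mm). Origin: centre of its underside; z up; its yaw means nothing
- cup_small: the small drip cup, fixed to the bench: an open round stainless-steel cup 54 mm in outside and 48 mm in inside diameter, 24 mm tall, its inner floor 6 mm above the bench; it belongs to the small cartridge (30 mm). Origin: centre of its underside; z up; its yaw means nothing
- new_medium: a new cartridge to be left alone, loose and upright: a white cylinder 46 mm in diameter and 85 mm tall like the medium spent one, but with no nozzle: its whole top is covered by a flat grey shipping cap 56 mm in diameter and 10 mm thick, so 95 mm in all. Origin: centre of its underside; z up
- new_small: a new cartridge to be left alone, loose and upright: a white cylinder 30 mm in diameter and 85 mm tall like the small spent one, but with no nozzle: its whole top is covered by a flat grey shipping cap 40 mm in diameter and 10 mm thick, so 95 mm in all. Origin: centre of its underside; z up
- beaker: an empty glass beaker to be left alone, loose and upright, 66 mm across the rim and 85 mm tall. Origin: centre of its underside; z up. The ten listed things stand about on the black bench in any arrangement, at least 100 mm from centre to centre; nothing else among them is taller than 10 mm, though tweezers and a ruler lie flat between them; a wrench and a 22 mm tall timer lie to the sides
- bottle: an amber glass jar with a black cap and a paper label, to be left alone, loose and upright, 64 mm in diameter and 110 mm tall. Origin: centre of its underside; z up
Things that resemble listed ones, but are neither listed nor needed, are in the scene too. What is shaped like the spent_small but pink or purple is not meant.

How it is judged (in metres and radians):
At the end, for the whole second after the job is handed in: Each spent cartridge stands upright (within 0.08 rad) and at rest on the floor of the drip cup of its own size (axis within 12 mm of the cup's, underside 2 to 10 mm above the cup's underside), released; the two new cartridges, the beaker and the jar stand upright within 30 mm of where they started (horizontal distance between spent_large and cup_large below 0.012 m and z of spent_large in the frame of cup_large between 0.002 and 0.01 m and angle between each of spent_large, spent_medium, spent_small's own z axis and vertical below 0.08 rad and linear speed of each of spent_large, spent_medium, spent_small below 0.02 m/s and horizontal distance between spent_medium and cup_medium below 0.012 m and z of spent_medium in the frame of cup_medium between 0.002 and 0.01 m and horizontal distance between spent_small and cup_small below 0.012 m and z of spent_small in the frame of cup_small between 0.002 and 0.01 m and distance of each of new_medium, new_small, beaker, bottle from where it was at the start of the episode below 0.03 m and angle between each of new_medium, new_small, beaker, bottle's own z axis and vertical below 0.1 rad); the robot touches nothing.
It fails at once if a spent cartridge falls freely from well above its support (dropped or thrown, not set down) ((contact force between spent_large and the fingers below 0.05 N and linear speed of spent_large above 0.5 m/s and height (world z) of spent_large above 0.025 m) or (contact force between spent_medium and the fingers below 0.05 N and linear speed of spent_medium above 0.5 m/s and height (world z) of spent_medium above 0.025 m) or (contact force between spent_small and the fingers below 0.05 N and linear speed of spent_small above 0.5 m/s and height (world z) of spent_small above 0.025 m)).
It fails at once if a new cartridge, the beaker or the jar is pushed more than 30 mm from its place or knocked over (distance of any of new_medium, new_small, beaker, bottle from where it was at the start of the episode above 0.03 m or angle between any of new_medium, new_small, beaker, bottle's own z axis and vertical above 0.5 rad).
It also fails if it takes over 80 s, if anything falls off the work surface, if the arm or the gripper's body presses on something with over 40 N, if the wrist force passes 120 N, or if a joint passes its speed limit or range.

## Working session

There is one attempt and no reset: what is moved stays moved. The work goes in short steps, Python scripts to look and compute and a shell command to move; the robot and the scene stay as the last step left them, time stands still between calls to the robot, and variables do not carry over. Pictures are saved under pics/ and viewed, at most 14 in all, crops included, and the job is handed in when it is done.

```bash
ls; mkdir -p pics
python3 - <<'E'
from plant import get_state,capture,hold_point_z
import cv2,numpy as np,pickle
print(hold_point_z,get_state())
d={}
for n in("scene","top","wrist"):
    c=capture(n);d[n]=c;cv2.imwrite(f"pics/{n}0.png",c["color"]);print(n,c["mtx"].round(1).tolist(),(-c["R"].T@c["t"]).round(3),c["R"][2].round(2))
pickle.dump(d,open("v0.pkl","wb"))
E
```

```text
pics
0.0188 {'time_s': 0.0, 'joints': array([ 8.53209542e+01,  2.05902065e+01,  6.35302222e-01, -1.95000314e-02,
       -7.01354406e+01, -1.65057733e+01]), 'qd': array([ 0.01273757, -0.07249818,  0.07038623, -0.08289564,  0.07199951,
       -0.0509357 ]), 'joint_torque': array([ 2.67234309e-04, -5.82714307e+01,  2.93051237e+01,  6.99689224e+00,
        6.91245645e-03, -1.57537174e-04]), 'tcp_pos': array([0.24379567, 0.62892811, 0.22565011]), 'eef_rot': array([ 1.79908170e+02, -8.09440454e-03, -2.11914532e+01]), 'contact_force': array([-0.72839473,  0.51920785, -0.02742397]), 'moment': array([-0.03495242,  0.01009999,  0.0426514 ]), 'gripper_force': 0.0, 'gripper_width': 0.08777130701583939}
scene [[401.7, 0.0, 276.9], [0.0, 401.7, 207.6], [0.0, 0.0, 1.0]] [ 1.159 -0.277  0.669] [-0.64  0.3  -0.71]
top [[393.0, 0.0, 280.5], [0.0, 393.0, 213.0], [0.0, 0.0, 1.0]] [0.44  0.005 0.848] [ 0.2  -0.03 -0.98]
wrist [[318.1, 0.0, 280.6], [0.0, 318.1, 208.9], [0.0, 0.0, 1.0]] [0.31  0.605 0.383] [-0.24  0.09 -0.97]
```

View pics/scene0.png

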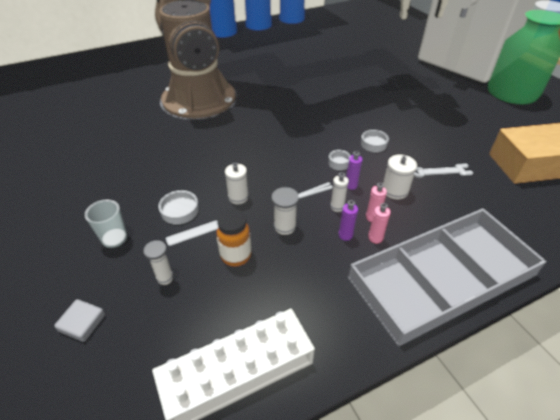

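View pics/top0.png

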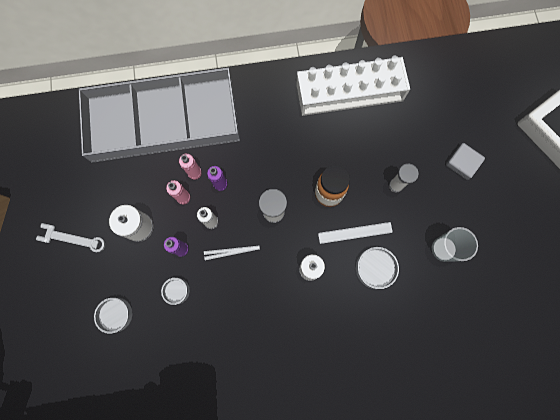

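The scene view shows five white cylinders. Candidates, as scene px / top px:
- **Spent large:** nozzle, (399,178) / (130,222).
- **Spent medium:** nozzle, (237,185) / (312,267).
- **Spent small:** nozzle, white, (340,193) / (207,216).
- **New, capped, leave alone:** medium (285,212) / (273,205) and small (159,263) / (402,178).
- **Pink and purple decoys, not meant:** top px (178,191), (189,165), (217,177), (177,246).
- **Cups, top px:** large (378,268), medium (112,315), small (175,291).

I'll check these choices in one close crop.

Run:
```python
import pickle,cv2,numpy as np
d=pickle.load(open("v0.pkl","rb"))
t=d["top"]["color"];s=d["scene"]["color"]
a=cv2.resize(t[195:340,85:335],None,fx=2.6,fy=2.6,interpolation=cv2.INTER_CUBIC)[:,:650]
b=cv2.resize(s[125:220,220:420],(650,217+0),interpolation=cv2.INTER_CUBIC)
cv2.imwrite("pics/crop0.png",np.vstack([a,b]))
```

```text
(no output)
```

View pics/crop0.png

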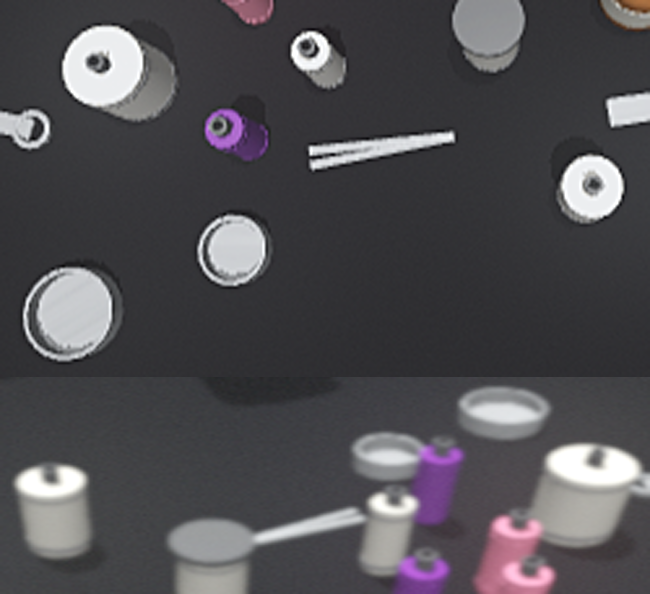

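The crop confirms the choice. The large, small and medium spent cartridges (crop px (100,63), (312,52), (592,185)) are white with nozzles. The capped one at (488,25) and the purple one at (225,130) are not meant. Next I measure from two views.

```bash
cat > h.py <<'E'
import cv2,numpy as np
def ray(c,uv):
    d=c["R"].T@np.linalg.solve(c["mtx"],[uv[0],uv[1],1.]);return -c["R"].T@c["t"],d/np.linalg.norm(d)
def onz(c,uv,z):
    o,d=ray(c,uv);return o+d*(z-o[2])/d[2]
def tri(c1,u1,c2,u2):
    o1,d1=ray(c1,u1);o2,d2=ray(c2,u2)
    s=np.linalg.lstsq(np.c_[d1,-d2],o2-o1,rcond=None)[0];a,b=o1+s[0]*d1,o2+s[1]*d2
    return (a+b)/2,np.linalg.norm(a-b)
def proj(c,X):
    p=c["mtx"]@(c["R"]@np.array(X)+c["t"]);return p[:2]/p[2]
def blob(c,uv,thr,r=45,sat=60):
    im=c["color"];h=cv2.cvtColor(im,cv2.COLOR_BGR2HSV)
    m=((h[...,2]>=thr)&(h[...,1]<sat)).astype(np.uint8)
    win=np.zeros_like(m);cv2.circle(win,(int(uv[0]),int(uv[1])),r,1,-1);m&=win
    k,_=cv2.findContours(m,cv2.RETR_EXTERNAL,cv2.CHAIN_APPROX_NONE)
    k=[q for q in k if len(q)>15 and cv2.pointPolygonTest(q,(float(uv[0]),float(uv[1])),True)>-6]
    q=max(k,key=cv2.contourArea);e=cv2.fitEllipse(cv2.convexHull(q));return np.array(e[0]),e[1],q
E
python3 - <<'E'
from h import *
import pickle
d=pickle.load(open("v0.pkl","rb"));T,S=d["top"],d["scene"]
for n,u,v in(("L",(126,219),(399,165)),("M",(312,267),(237,172)),("S",(204,214),(340,180))):
    for a,b in((210,200),(230,215)):
        (p,e,_),(q,f,_)=blob(T,u,a),blob(S,v,b)
        X,g=tri(T,p,S,q);print(n,a,p.round(1),np.round(e,1),q.round(1),np.round(f,1),X.round(4),round(g,4),onz(T,p,.085).round(4))
for n,u,v in(("cL",(378,268),(178,205)),("cM",(112,315),(375,140)),("cS",(175,291),(340,158))):
    for a,b in((90,90),(120,120)):
        (p,e,_),(q,f,_)=blob(T,u,a),blob(S,v,b,30)
        X,g=tri(T,p,S,q);print(n,a,p.round(1),np.round(e,1),q.round(1),np.round(f,1),X.round(4),round(g,4),onz(T,p,.024).round(4))
for n,u,z in(("nM",(273,202),.095),("nS",(408,173),.095),("bk",(461,244),.085),("jar",(335,180),.11),*[("p",q,.1) for q in((173,244),(216,172),(172,186),(187,159))]):print(n,onz(T,u,z).round(3))
E
```

```text
L 210 [124.1 219.9] [29.  31.4] [402.1 163.6] [17.1 28.2] [0.6341 0.2936 0.0842] 0.0003 [0.634  0.2934 0.085 ]
L 230 [124.1 219.8] [27.9 31.1] [402.2 163.4] [16.6 27.6] [0.6341 0.2934 0.0846] 0.0001 [0.634  0.2933 0.085 ]
M 210 [312.5 266.4] [22.8 23.4] [235.1 170.5] [13.7 20.3] [ 0.4866 -0.0597  0.084 ] 0.0001 [ 0.4865 -0.0596  0.085 ]
M 230 [312.5 266.4] [21.9 22.9] [235.2 170.7] [12.5 19.9] [ 0.4867 -0.0596  0.0834] 0.0004 [ 0.4865 -0.0597  0.085 ]
S 210 [204.  214.2] [14.  14.6] [340.6 180.6] [ 8.8 13.8] [0.6212 0.1358 0.0837] 0.0001 [0.6209 0.1356 0.085 ]
S 230 [203.8 214.3] [13.3 13.9] [340.6 180.3] [ 8.2 13.2] [0.621  0.136  0.0842] 0.0004 [0.6209 0.136  0.085 ]
cL 90 [377.7 267.6] [41.4 43. ] [178.1 206.3] [34.9 42.2] [ 0.4674 -0.2     0.0143] 0.0013 [ 0.4669 -0.1983  0.024 ]
cL 120 [377.8 267.6] [40.7 42.6] [178. 206.] [33.2 40.6] [ 0.4674 -0.2001  0.0153] 0.0013 [ 0.4669 -0.1986  0.024 ]
cM 90 [111.7 315.4] [35.5 37.5] [374.1 140.1] [24.1 30.3] [0.4548 0.359  0.014 ] 0.0018 [0.455  0.3556 0.024 ]
cM 120 [110.7 315.2] [33.1 36.6] [374.4 139.8] [22.4 28.1] [0.4553 0.3601 0.015 ] 0.003 [0.4558 0.3577 0.024 ]
cS 90 [174.2 290.8] [27.3 27.6] [338.8 159. ] [22.6 24.5] [0.4845 0.2261 0.0155] 0.0021 [0.4845 0.2249 0.024 ]
cS 120 [173.8 290.9] [25.5 27.4] [339.1 158.9] [20.5 23. ] [0.4846 0.2271 0.0156] 0.0022 [0.4846 0.2258 0.024 ]
nM [ 0.622 -0.003  0.095]
nS [ 0.639 -0.279  0.095]
bk [ 0.485 -0.352  0.085]
jar [ 0.643 -0.129  0.11 ]
p [0.569 0.198 0.1  ]
p [0.699 0.1   0.1  ]
p [0.684 0.189 0.1  ]
p [0.735 0.154 0.1  ]
```

```bash
python3 -m inch '0 0 0 -0.0295 1; 0 0 0 -0.0295 1; 0.209 0.274 0 0 1; 0.209 0.274 0 0 1; 0.209 0.274 0 0 1; 0.209 0.274 0 0 1; 0.209 0.274 0 0 1; 0.209 0.274 0 0 1' 20
python3 - <<'E'
from plant import *
from h import *
import pickle
s=get_state();print(s["tcp_pos"],s["eef_rot"],s["joints"])
c=capture("wrist");pickle.dump(c,open("w1.pkl","wb"));cv2.imwrite("pics/w1.png",c["color"])
for X in((.455,.357,.024),(.4845,.2255,.024),(.621,.136,.085)):print(proj(c,X))
E
```

```text
time_s: 1.15
tcp_pos: [0.433, 0.3814, 0.2265]
eef_rot: [180.0, 0.0, 0.1]
contact_force: [0.2, -0.3, 0.7]
gripper_width: 0.0879
gripper_force: 0.0
[0.43297831 0.38140328 0.22649242] [1.79995815e+02 6.18348008e-03 6.36192684e-02] [ 6.07887203e+01  1.13835716e+01 -1.20033426e+01 -3.64653550e-03
 -6.66197603e+01  2.92763464e+01]
[302.91523002 169.12300266]
[422.03691571 142.6448209 ]
[583.39834697 -24.33550229]
```

View pics/w1.png

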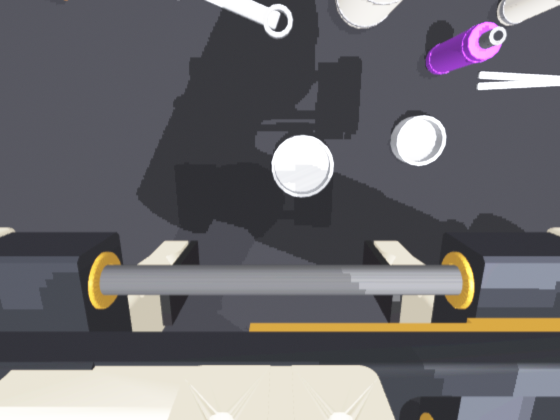

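The wrist view shows the medium cup at (302,166) and the small cup at (418,140), with the small spent cartridge just out of frame at top right. I refine the cups from this view and move on over the small cartridge.

```bash
python3 -m inch '0.209 0.273 0 0 1; 0.209 0.273 0 0 1; 0.209 0.273 0 0 1; 0.209 0.273 0 0 1; 0.209 0.273 0 0 1; 0.209 0.273 0 0 1; 0 0 0.2 0 1; 0 0 0 0 1'
python3 - <<'E'
from plant import *
from h import *
import pickle
c=pickle.load(open("w1.pkl","rb"));d=pickle.load(open("v0.pkl","rb"));T=d["top"]
for n,u,v in(("cM",(302,166),(112,315)),("cS",(418,140),(175,291))):
  for t in(100,150):
    q,e,_=blob(c,u,t);p,_,_=blob(T,v,90);X,g=tri(c,q,T,p);print(n,q.round(1),np.round(e,1),onz(c,q,.024).round(4),X.round(4),round(g,4))
print(get_state()["tcp_pos"])
c=capture("wrist");pickle.dump(c,open("w2.pkl","wb"));cv2.imwrite("pics/w2.png",c["color"])
print(proj(c,(.621,.136,.085)))
E
```

```text
time_s: 2.2
tcp_pos: [0.6192, 0.1361, 0.1939]
eef_rot: [179.9, 0.3, -0.0]
contact_force: [-0.1, -0.5, 0.7]
gripper_width: 0.0877
gripper_force: 0.0
cM [302.2 165.5] [62.6 64.1] [0.4591 0.3578 0.024 ] [0.4567 0.3578 0.0175] 0.0033
cM [302.1 165.5] [61.7 62.8] [0.4591 0.358  0.024 ] [0.4567 0.358  0.0172] 0.0032
cS [418.7 139.9] [51.7 58.7] [0.4875 0.2296 0.024 ] [0.486  0.2266 0.0167] 0.0022
cS [418.7 139.9] [50.1 56.5] [0.4875 0.2295 0.024 ] [0.4861 0.2266 0.0167] 0.0023
[0.61919175 0.13612472 0.19386132]
[281.49510689 206.42479333]
```

View pics/w2.png

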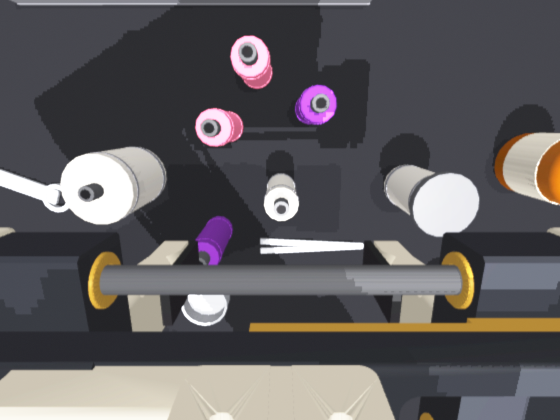

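The wrist view shows the small spent cartridge's top at (281,205), 1 px from the prediction. The finger sides are clear, with the purple one at (212,240) about 50 mm to the side. I descend and grip.

```bash
python3 -m inch '0.012 0 0 0 1; 0 0 0.168 0 1; 0 0 0.168 0 1; 0 0 0.168 0 1; 0 0 0.168 0 1; 0 0 0.168 0 1; 0 0 0.168 0 1; 0 0 0 0 1' 20; python3 -m inch '0 0 0 0 0; 0 0 0 0 0; 0 0 0 0 0; 0 0 0 0 0; 0 0 0 0 0; 0 0 0 0 0; 0 0 0 0 0; 0 0 0 0 0' 20
```

```text
time_s: 3.25
tcp_pos: [0.6217, 0.1378, 0.0446]
eef_rot: [179.9, 0.1, 0.1]
contact_force: [-0.0, 0.2, 0.3]
gripper_width: 0.0873
gripper_force: 0.0
time_s: 4.25
tcp_pos: [0.6224, 0.1373, 0.0454]
eef_rot: [180.0, 0.0, 0.1]
contact_force: [-0.0, -0.5, 0.9]
gripper_width: 0.0295
gripper_force: 20.0
```

```bash
python3 -m inch '0 0 -0.1 0 0; 0 0 -0.2 0 0; 0 0 -0.2 0 0; 0 0 -0.2 0 0; 0 0 -0.2 0 0; 0 0 -0.1 0 0; -0.1 -0.07 0 0 0; -0.2 -0.13 0 0 0' 20; python3 -m inch '-0.2 -0.13 0 0 0; -0.2 -0.13 0 0 0; -0.2 -0.13 0 0 0; 0 0 0 0 0; 0 0 0.2 0 0; 0 0 0.2 0 0; 0 0 0 0 0; 0 0 0 0 0'
python3 - <<'E'
from plant import *
from h import *
import pickle
print(get_state()["tcp_pos"])
c=capture("wrist");t=capture("top");s=capture("scene");pickle.dump((c,t,s),open("w3.pkl","wb"));cv2.imwrite("pics/w3.png",np.hstack([c["color"][100:400,130:430],cv2.resize(s["color"][60:210,270:420],(300,300))]))
E
```

```text
time_s: 5.25
tcp_pos: [0.5762, 0.1673, 0.194]
eef_rot: [180.0, 0.1, -0.0]
contact_force: [-1.0, 0.7, -1.9]
gripper_width: 0.0296
gripper_force: 20.0
time_s: 6.25
tcp_pos: [0.4878, 0.2259, 0.136]
eef_rot: [180.0, -0.0, 0.1]
contact_force: [0.1, 0.3, -0.1]
gripper_width: 0.0295
gripper_force: 20.0
[0.48779478 0.22587718 0.1359749 ]
```

View pics/w3.png

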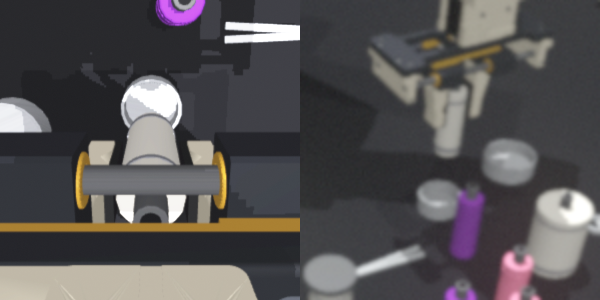

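The cartridge is held upright, with its base just behind the small cup's rim (left image, (150,105)). The scene view shows it above and behind the cup as expected. I lower it.

```bash
python3 -m inch '0 0 0.135 0 0; 0 0 0.135 0 0; 0 0 0.135 0 0; 0 0 0.125 0 0; 0 0 0.01 0 0; 0 0 0.01 0 0; 0 0 0.005 0 0; 0 0 0 0 0'
python3 - <<'E'
from plant import *
from h import *
s=get_state();print(s["tcp_pos"],s["contact_force"])
c=capture("scene");w=capture("wrist");cv2.imwrite("pics/s4.png",np.hstack([cv2.resize(c["color"][100:220,290:410],(360,360)),w["color"][60:420,100:460]]))
E
```

```text
time_s: 7.4
tcp_pos: [0.4876, 0.226, 0.0527]
eef_rot: [-180.0, -0.0, 0.1]
contact_force: [-0.0, -0.1, -0.6]
gripper_width: 0.0294
gripper_force: 20.0
[0.48761755 0.22602591 0.05273199] [-0.04227339 -0.09285175 -0.58438784]
```

View pics/s4.png

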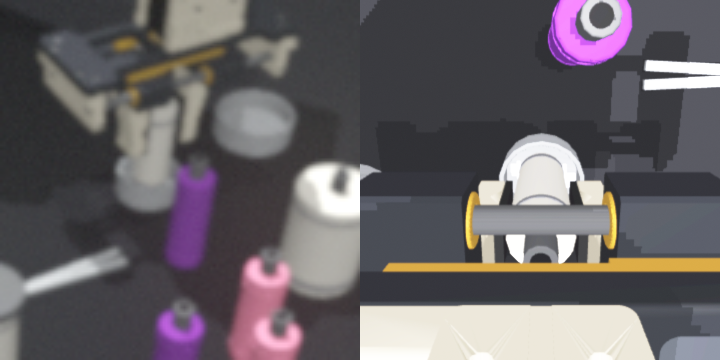

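It is inside the cup, with no contact yet. I creep down.

```bash
python3 -m inch '0 0 0.007 0 0; 0 0 0 0 0; 0 0 0.005 0 0; 0 0 0 0 0; 0 0 0 0 0; 0 0 0 0 0; 0 0 0 0 0; 0 0 0 0 0'
```

```text
time_s: 8.5
tcp_pos: [0.4877, 0.2259, 0.0513]
eef_rot: [-180.0, -0.0, 0.1]
contact_force: [-2.5, -1.6, 8.7]
gripper_width: 0.0292
gripper_force: 20.0
```

The 8.7 N reading means it is on the floor. I release and rise.

```bash
python3 -m inch '0 0 0 0 0.4; 0 0 0 0 0.5; 0 0 0 0 0.7; 0 0 0 0 0.9; 0 0 0 0 0.9; 0 0 -0.1 0 0.9; 0 0 -0.2 0 0.9; 0 0 -0.2 0 0.9'; python3 -m inch '0 0 -0.25 0 0.9; 0 0 -0.25 0 0.9; 0 0.2 0 0 1; 0 0.34 0 0 1; 0 0.34 0 0 1; 0 0.34 0 0 1; 0 0.34 0 0 1; 0 0.34 0 0 1'
python3 - <<'E'
from plant import *
from h import *
import pickle
s=get_state();print(s["tcp_pos"])
d=pickle.load(open("v0.pkl","rb"));T=capture("top");S=capture("scene");W=capture("wrist");pickle.dump((T,S,W),open("w5.pkl","wb"))
p,e,_=blob(T,proj(T,(.486,.2265,.091)),215,15);q,_,_=blob(S,proj(S,(.486,.2265,.091)),200,12);print("S",tri(T,p,S,q),onz(T,p,.091))
print(proj(W,(.4865,-.0597,.085)),proj(W,(.467,-.1995,.02)))
cv2.imwrite("pics/w5.png",W["color"])
E
```

```text
time_s: 9.5
tcp_pos: [0.4874, 0.2258, 0.1271]
eef_rot: [-180.0, -0.0, 0.1]
contact_force: [0.1, 0.8, -0.5]
gripper_width: 0.079
gripper_force: 0.0
time_s: 10.5
tcp_pos: [0.4875, -0.0608, 0.2017]
eef_rot: [-180.0, -0.1, 0.1]
contact_force: [0.6, 0.1, -0.1]
gripper_width: 0.0876
gripper_force: 0.0
[ 0.48748253 -0.0608273   0.20173246]
S (array([0.48602404, 0.22782879, 0.08961056]), np.float64(0.0034270958078489043)) [0.4866654  0.22904964 0.091     ]
[278.02451744 207.51748188] [405.49657856 209.49269137]
```

View pics/w5.png

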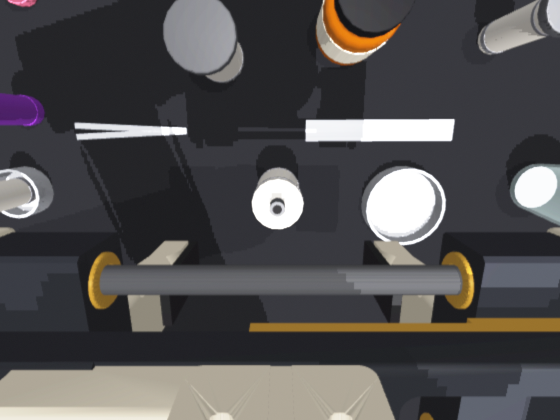

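The wrist view shows the medium cartridge centred at (278,204), the large cup at (403,205), and the small cartridge standing in its cup at (18,193). I descend and grip, and refine the large cup.

```bash
python3 -m inch '-0.005 -0.007 0 0 1; 0 0 0.174 0 1; 0 0 0.174 0 1; 0 0 0.174 0 1; 0 0 0.174 0 1; 0 0 0.174 0 1; 0 0 0.174 0 1; 0 0 0 0 1' 25;  python3 -m inch '0 0 0 0 0; 0 0 0 0 0; 0 0 0 0 0; 0 0 0 0 0; 0 0 0 0 0; 0 0 0 0 0; 0 0 0 0 0; 0 0 0 0 0' 25
python3 - <<'E'
from h import *
import pickle
T,S,W=pickle.load(open("w5.pkl","rb"));T=pickle.load(open("v0.pkl","rb"))["top"]
q,e,_=blob(W,(403,205),110,50);p,_,_=blob(T,(378,268),90);print(q,e,tri(W,q,T,p),onz(W,q,.024))
E
```

```text
time_s: 11.65
tcp_pos: [0.4857, -0.0573, 0.0425]
eef_rot: [180.0, 0.2, 0.2]
contact_force: [-0.1, -0.1, -0.2]
gripper_width: 0.0873
gripper_force: 0.0
time_s: 12.65
tcp_pos: [0.487, -0.0583, 0.0439]
eef_rot: [180.0, -0.0, 0.1]
contact_force: [-0.9, -2.0, 5.8]
gripper_width: 0.0453
gripper_force: 24.9
[403.40179443 209.37547302] (81.87158966064453, 91.19512176513672) (array([ 0.46668662, -0.19918537,  0.01705278]), np.float64(0.001732690878067283)) [ 0.46820499 -0.19558572  0.024     ]
```

```bash
python3 -m inch '0 0 -0.1 0 0; 0 0 -0.2 0 0; 0 0 -0.2 0 0; 0 0 -0.2 0 0; 0 0 -0.2 0 0; 0 0 -0.1 0 0; -0.01 -0.13 0 0 0; -0.02 -0.24 0 0 0' 25; python3 -m inch '-0.02 -0.3 0 0 0; -0.03 -0.3 0 0 0; -0.03 -0.3 0 0 0; -0.03 -0.3 0 0 0; -0.02 -0.3 0 0 0; -0.02 -0.3 0 0 0; -0.02 -0.3 0 0 0; 0 -0.3 0 0 0';python3 -m inch '0 0 0 0 0; 0 0 0 0 0; 0 0 0.2 0 0; 0 0 0.2 0 0; 0 0 0 0 0; 0 0 0 0 0; 0 0 0 0 0; 0 0 0 0 0'
python3 - <<'E'
from plant import *
from h import *
c=capture("scene");w=capture("wrist");cv2.imwrite("pics/s6.png",np.hstack([cv2.resize(c["color"][60:210,270:420],(360,360)),w["color"][60:420,100:460]]))
E
```

```text
time_s: 13.65
tcp_pos: [0.4816, -0.0026, 0.1928]
eef_rot: [-180.0, 0.1, -0.1]
contact_force: [0.9, 1.7, -2.9]
gripper_width: 0.0458
gripper_force: 24.9
time_s: 14.65
tcp_pos: [0.4555, 0.3585, 0.1924]
eef_rot: [179.9, 0.1, 0.1]
contact_force: [0.8, 0.7, -2.1]
gripper_width: 0.0459
gripper_force: 24.9
time_s: 15.65
tcp_pos: [0.4568, 0.3576, 0.1348]
eef_rot: [-179.9, -0.1, 0.1]
contact_force: [0.1, 0.4, -2.4]
gripper_width: 0.0451
gripper_force: 24.9
```

View pics/s6.png

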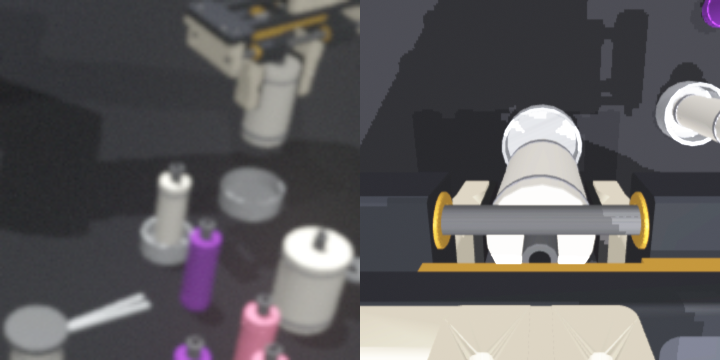

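The medium cartridge is held upright above its cup, and the small one stands in its cup (left image, (172,210)). I lower.

```bash
python3 -m inch '0 0 0.135 0 0; 0 0 0.135 0 0; 0 0 0.135 0 0; 0 0 0.125 0 0; 0 0 0.008 0 0; 0 0 0 0 0; 0 0 0 0 0; 0 0 0 0 0'; python3 -m inch '0 0 0.005 0 0; 0 0 0 0 0; 0 0 0.005 0 0; 0 0 0 0 0; 0 0 0 0 0; 0 0 0 0 0; 0 0 0 0 0; 0 0 0 0 0'
```

```text
time_s: 16.75
tcp_pos: [0.4567, 0.3577, 0.0538]
eef_rot: [-179.9, -0.0, 0.1]
contact_force: [-0.2, -0.2, -2.0]
gripper_width: 0.0458
gripper_force: 24.9
time_s: 17.75
tcp_pos: [0.4565, 0.3573, 0.0515]
eef_rot: [-180.0, -0.0, 0.0]
contact_force: [0.6, 1.4, -2.5]
gripper_width: 0.0461
gripper_force: 24.9
```

```bash
python3 -m inch '0 0 0.005 0 0; 0 0 0 0 0; 0 0 0.005 0 0; 0 0 0 0 0; 0 0 0 0 0; 0 0 0 0 0; 0 0 0 0 0; 0 0 0 0 0'
```

```text
time_s: 18.75
tcp_pos: [0.4565, 0.3573, 0.05]
eef_rot: [-180.0, -0.0, 0.1]
contact_force: [0.0, -0.1, -2.0]
gripper_width: 0.0456
gripper_force: 24.9
```

```bash
python3 -m inch '0 0 0.005 0 0; 0 0 0 0 0; 0 0 0.003 0 0; 0 0 0 0 0; 0 0 0 0 0; 0 0 0 0 0; 0 0 0 0 0; 0 0 0 0 0'
```

```text
time_s: 19.75
tcp_pos: [0.4568, 0.3573, 0.0499]
eef_rot: [-180.0, -0.0, 0.1]
contact_force: [-2.1, -2.4, 7.6]
gripper_width: 0.0457
gripper_force: 24.9
```

Contact at 7.6 N. I release, rise and go over the large cartridge.

```bash
python3 -m inch '0 0 0 0 0.55; 0 0 0 0 0.7; 0 0 0 0 0.9; 0 0 0 0 1; 0 0 0 0 1; 0 0 -0.1 0 1; 0 0 -0.2 0 1; 0 0 -0.2 0 1'; python3 -m inch '0 0 -0.25 0 1; 0 0 -0.25 0 1; 0.236 0.085 0 0 1; 0.236 0.085 0 0 1; 0.236 0.085 0 0 1; 0.236 0.085 0 0 1; 0.236 0.085 0 0 1; 0 0 0 0 1'
python3 - <<'E'
from plant import *
from h import *
import pickle
s=get_state();print(s["tcp_pos"])
T=capture("top");S=capture("scene");W=capture("wrist");pickle.dump((T,S,W),open("w7.pkl","wb"))
print(proj(W,(.634,.2935,.085)))
cv2.imwrite("pics/w7.png",W["color"])
E
```

```text
time_s: 20.75
tcp_pos: [0.4566, 0.3574, 0.1256]
eef_rot: [-180.0, -0.0, 0.1]
contact_force: [0.5, 0.6, -0.8]
gripper_width: 0.0876
gripper_force: 0.0
time_s: 21.75
tcp_pos: [0.6354, 0.2923, 0.199]
eef_rot: [180.0, -0.0, -0.1]
contact_force: [-1.4, 0.9, -0.1]
gripper_width: 0.0876
gripper_force: 0.0
[0.63536654 0.29228994 0.19902469]
[281.37082979 206.96758856]
```

View pics/w7.png

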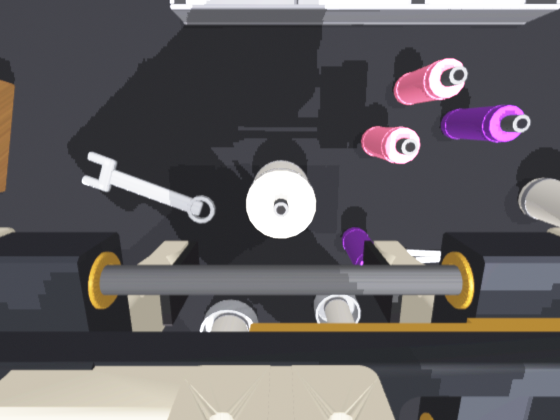

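The large cartridge is centred at (281,204), with nothing within the finger paths. I descend and grip.

```bash
python3 -m inch '-0.006 -0.008 0 0 1; 0 0 0.172 0 1; 0 0 0.172 0 1; 0 0 0.172 0 1; 0 0 0.172 0 1; 0 0 0.172 0 1; 0 0 0.172 0 1; 0 0 0 0 1' 35;  python3 -m inch '0 0 0 0 0; 0 0 0 0 0; 0 0 0 0 0; 0 0 0 0 0; 0 0 0 0 0; 0 0 0 0 0; 0 0 0 0 0; 0 0 0 0 0' 35
```

```text
time_s: 22.9
tcp_pos: [0.6308, 0.2946, 0.0423]
eef_rot: [179.9, 0.2, 0.1]
contact_force: [-0.2, -0.2, -0.3]
gripper_width: 0.088
gripper_force: 0.0
time_s: 23.9
tcp_pos: [0.633, 0.2945, 0.0453]
eef_rot: [180.0, -0.0, 0.1]
contact_force: [-1.7, -3.1, 6.4]
gripper_width: 0.0615
gripper_force: 35.0
```

```bash
python3 -m inch '0 0 -0.1 0 0; 0 0 -0.2 0 0; 0 0 -0.2 0 0; 0 0 -0.2 0 0; 0 0 -0.2 0 0; 0 0 -0.1 0 0; -0.05 0.14 0 0 0; -0.08 0.25 0 0 0' 35; python3 -m inch '-0.1 0.29 0 0 0; -0.1 0.29 0 0 0; -0.1 0.29 0 0 0; -0.1 0.29 0 0 0; -0.1 0.29 0 0 0; -0.1 0.29 0 0 0; -0.1 0.29 0 0 0; -0.1 0.29 0 0 0';python3 -m inch '-0.1 0.29 0 0 0; -0.08 0.29 0 0 0; 0 0 0 0 0; 0 0 0.2 0 0; 0 0 0.2 0 0; 0 0 0 0 0; 0 0 0 0 0; 0 0 0 0 0'
python3 - <<'E'
from plant import *
from h import *
c=capture("scene");w=capture("wrist");cv2.imwrite("pics/s8.png",np.hstack([cv2.resize(c["color"][80:280,80:280],(360,360)),w["color"][60:420,100:460]]))
E
```

```text
time_s: 24.9
tcp_pos: [0.6126, 0.2366, 0.1932]
eef_rot: [180.0, 0.1, 0.1]
contact_force: [-0.5, -1.1, -3.4]
gripper_width: 0.0616
gripper_force: 35.0
time_s: 25.9
tcp_pos: [0.4924, -0.1129, 0.1938]
eef_rot: [-180.0, 0.0, 0.1]
contact_force: [0.1, -0.3, -3.4]
gripper_width: 0.0618
gripper_force: 35.0
time_s: 26.9
tcp_pos: [0.4676, -0.1986, 0.1353]
eef_rot: [180.0, -0.1, 0.1]
contact_force: [0.6, 0.2, -3.1]
gripper_width: 0.0615
gripper_force: 35.0
```

View pics/s8.png

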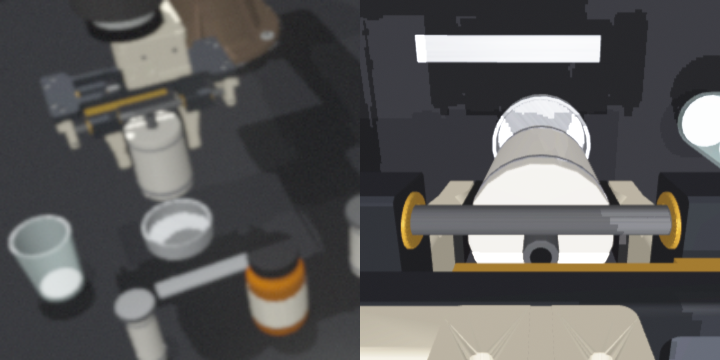

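The large cartridge is held upright over its cup, and the beaker and jar are clear. I lower.

```bash
python3 -m inch '0 0 0.135 0 0; 0 0 0.135 0 0; 0 0 0.135 0 0; 0 0 0.13 0 0; 0 0 0.008 0 0; 0 0 0 0 0; 0 0 0 0 0; 0 0 0 0 0'; python3 -m inch '0 0 0.005 0 0; 0 0 0 0 0; 0 0 0.005 0 0; 0 0 0 0 0; 0 0 0 0 0; 0 0 0 0 0; 0 0 0 0 0; 0 0 0 0 0'
```

```text
time_s: 28.0
tcp_pos: [0.467, -0.1988, 0.0532]
eef_rot: [180.0, -0.1, 0.1]
contact_force: [-0.6, 0.1, -3.8]
gripper_width: 0.0616
gripper_force: 35.0
time_s: 29.0
tcp_pos: [0.4666, -0.1988, 0.0512]
eef_rot: [180.0, -0.0, 0.1]
contact_force: [-2.3, 0.4, 2.4]
gripper_width: 0.0617
gripper_force: 35.0
```

The force went from -3.8 to +2.4 N, so it touches the floor. I press 0.5 mm more, release, rise and back off.

```bash
python3 -m inch '0 0 0.003 0 0; 0 0 0 0 0.73; 0 0 0 0 0.8; 0 0 0 0 0.9; 0 0 0 0 1; 0 0 0 0 1; 0 0 -0.1 0 1; 0 0 -0.2 0 1'; python3 -m inch '0 0 -0.25 0 1; 0 0 -0.3 0 1; 0 0 -0.2 0 1; 0 -0.3 0 0 1; 0 -0.3 0 0 1; 0 -0.3 0 0 1; 0 0 0 0 1; 0 0 0 0 1'
python3 - <<'E'
from plant import *
from h import *
T=capture("top");S=capture("scene")
for n,C,r,rs,tt in(("S",(.486,.2266),15,12,215),("M",(.457,.358),20,15,210),("L",(.467,-.199),26,20,210)):
  try:
    p,e,_=blob(T,proj(T,(*C,.091)),tt,r);q,_,_=blob(S,proj(S,(*C,.091)),200,rs);print(n,tri(T,p,S,q),onz(T,p,.091),e)
  except Exception as x:print(n,x)
cv2.imwrite("pics/t9.png",np.hstack([T["color"][130:345,70:500]])) 
cv2.imwrite("pics/t9.png",np.vstack([T["color"][140:350,60:500],S["color"][100:300,60:500]]))
E
```

```text
time_s: 30.0
tcp_pos: [0.4658, -0.1987, 0.096]
eef_rot: [-180.0, 0.1, 0.1]
contact_force: [-0.1, 0.7, -0.2]
gripper_width: 0.0879
gripper_force: 0.0
time_s: 31.0
tcp_pos: [0.4665, -0.0637, 0.2089]
eef_rot: [-180.0, -0.1, 0.1]
contact_force: [-0.1, -0.3, 0.5]
gripper_width: 0.0875
gripper_force: 0.0
S (array([0.47103696, 0.23755869, 0.0763267 ]), np.float64(6.198358217671244e-05)) [0.4704395  0.23310885 0.091     ] (10.88225269317627, 12.965692520141602)
M max() iterable argument is empty
L max() iterable argument is empty
```

View pics/t9.png

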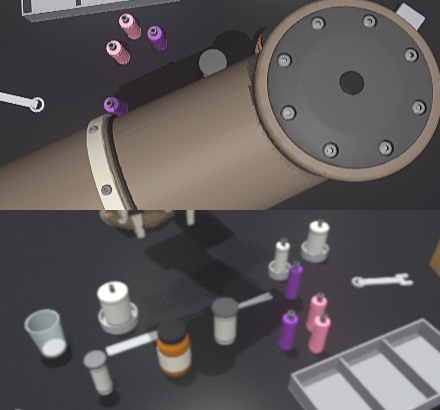

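The arm blocks the top view, but the scene view shows all three standing in their own cups and everything else in place. I check the numbers from the scene camera.

Run:
```python
from plant import *
from h import *
import pickle
S=capture("scene");S0=pickle.load(open("v0.pkl","rb"))["scene"]
for n,C,rs in(("S",(.486,.2266),12),("M",(.457,.358),15),("L",(.467,-.199),20)):
  for t in(180,200):
    q,e,_=blob(S,proj(S,(*C,.091)),t,rs);print(n,onz(S,q,.091).round(4),np.round(e,1))
D=cv2.absdiff(S["color"],S0["color"]).max(2)
for n,X in(("nM",(.622,-.003,.06)),("nS",(.639,-.279,.06)),("bk",(.485,-.352,.05)),("jar",(.643,-.129,.06))):
  u,v=proj(S,X).astype(int);print(n,np.percentile(D[v-22:v+22,u-16:u+16],[50,90]))
```

```text
S [0.4868 0.2247 0.091 ] [ 8.2 12.3]
S [0.4875 0.2247 0.091 ] [ 6.9 11.6]
M [0.4578 0.3556 0.091 ] [11.1 18.3]
M [0.4574 0.3558 0.091 ] [ 9.8 18.1]
L [ 0.469  -0.1991  0.091 ] [20.3 29.9]
L [ 0.4688 -0.199   0.091 ] [19.1 29.1]
nM [19. 53.]
nS [2. 4.]
bk [2. 3.]
jar [3. 9.]
```

```bash
python3 -c "
from plant import *
print(close_job())"
```

```text
the job is handed in; nothing more can be done
None
```

I handed the job in at about 31 s: by the last scene images each spent cartridge stands upright and released in its own cup, about 2–3 mm off the cup's axis, and the new cartridges, beaker and jar look unmoved; the hand-in returned no verdict.

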